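# Clamp a lino block with the coarse and fine knobs of a registration bed

### The arm

A 6-joint arm with a two-finger parallel gripper is mounted at the origin on the work surface; the furniture and walls round the work are solid. World frame = base frame: x ahead of the robot, y to its left, z up, the work surface at z = 0. Lengths are in m, angles in rad, forces in N, time in s.
With the tool pointing down it reaches from about 0.225 to 0.875 m from the base axis. Payload 3.4 kg.
Tool frame: the origin (TCP) lies between the finger pads; the fingertips stand 8 mm ahead of it and the grasp point (between the pads) lies 11 mm behind it; z points along the fingers, y is the line along which they close (so a half turn about z gives the same grasp; the last joint's range is limited). The gripper opens to 85 mm and grips with 20 to 120 N. Pads are 22 mm wide; open, the fingers measure 114 mm over their backs; the gripper's body (76 mm by 85 mm) begins 54 mm behind the grasp point. The pads swing forward as they close: fully open they stand 13 mm farther back than shut.
Start: joints at [1.025, 0.276, 1.505, -0, 1.361, -0.121], TCP at [0.237, 0.524, 0.239] pointing down, gripper open.
Joint ranges: [-2.89, 2.89], [-0.75, 2.08], [0.22, 2.7], [-1.18, 4.32], [0.11, 2.71], [-2.7, 2.7]. Speed limits (rad/s): [2.57, 2.57, 3.14, 3.14, 3.14, 3.14].

### API

Orientations are given as a unit quaternion [w, x, y, z].
In Python, from rig import manip gives the robot as it stands.
- The arm moves only by the tool move_arm, never from a script. Its argument "deltas" is a list that holds one entry, the list of rows, each a list of 5 numbers: the shift along the tool's x, y, z normalised to -1 to 1, where 1 is 80 cm, then the turn about the tool's z normalised to -1 to 1, where 1 is 120 degrees, then the closure, from -1 (fully open) to 1 (shut). In form: [[[tx, ty, tz, twist, grip], ...]]. A call has 1 to 12 rows; each row is the pose to reach, as a shift and turn from the pose commanded when the call began, along the tool's axes at that moment; what a row does not reach only later rows make up. A row lasts 1/10 s, in which the tool goes at most 50 mm and 8.59 degrees, less where a joint would pass 70% of its speed; a pose out of reach is approached as far as the arm can. A call with a number of a shift or a turn outside -1 to 1 is refused whole. A call with a gripper value outside its range is refused whole. The fingers move at their own pace and stop on an object; "squeeze" is the grip in N (left out, the last holds). Time passes only in rows, so rows that repeat a pose let the fingers close. It gives the time, the measured TCP pose, the force, the opening and the grip force at its end, in the units of the state.
- manip.get_state(): the state, without advancing time (a new reading comes with each control period).
- manip.get_image(name): name is "scene" or "top" or "wrist"; returns the picture (480x640x3 uint8, red, green, blue); there is no depth.
- manip.camera_params(name): a dict with "fx", "fy", "cx", "cy" (pixels), "R" (3x3) and "t" (3): a world point X has camera coordinates R X + t; the wrist camera has in their place "tool_from_camera" (4x4, takes a point from camera to tool coordinates, whose origin is the TCP and whose axes are the flange's). Camera axes: x right, y down, z forward; pixel columns grow to the right and rows downward; lengths in m; the calibration is good to about 2 mm. A picture is of the moment at which its call begins: read the wrist's pose just before it. camera_params takes no time and is no camera call.
- manip.sign_off(): hands the job in; it is judged then, once.
The state is a dict: "clock": time; "qpos": joint angles; "qd": joint speeds; "effort": joint torques, N m; "position": TCP position; "ee_rot": TCP orientation; "contact_force": force on the tool from outside, world axes, zero at the start; "moment": the same for the moment, N m; "width": finger opening in m; "gripper_force": force on a finger pad.
Only numpy, scipy, OpenCV 4.12 (cv2) and the standard library are available. Lean on these libraries where they do the work, as an engineer would, in place of code of your own. Each camera call takes 0.05 s, during which the arm holds its last target. There are 200 camera calls.

### The job

Clamp the lino block in the registration bed. Turn the large outer knob clockwise until the jaw stands about 5 mm short of the block without touching it; then turn only the small inner knob, on top of it, clockwise until the jaw has pushed the block square against the fence and grips it snugly, at about 12 N and never above 30 N. Work by the knobs alone, keep the gripper off the block and leave the other things where they lie.

Things in the scene. Friction and masses are not known exactly. Their poses are not given: they have to be found in the camera images.
- bed: registration bed fixed to the table: timber deck 270 x 112 mm with aluminium edge rails, deck top 14 mm above the table; origin under its centre; x along the travel, from the knobs towards the fence; z up
- outer_knob (a point): centre of the large outer knob, at half its height: ribbed upright disc 58 mm in diameter, 20 mm high (49 to 69 mm above the table), axis vertical, on the grey travelling head (88 x 90 mm, top 44 mm above the table; a raised collar under the knob). As the outer knob turns, the head runs along the bed's x and carries both knobs and the jaw with it, so the hand must travel along while it turns
- inner_knob (a point): centre of the small inner knob, at half its height: ribbed upright cylinder 28 mm in diameter, 27 mm high (75 to 102 mm above the table), on the same axis as the outer knob and above it; turns independently of it; the head does not move as it turns
- coarse_knob (a joint): angle of the outer knob in rad; 0 at the start; grows clockwise seen from above, and each rad moves the head, knobs and jaw 16 mm along the bed's x towards the fence; friction about 0.5 Nm (a push of some 30 N along the bed shifts the head), stays where it is left; stops at -0.6 and 3.0
- fine_knob (a joint): angle of the inner knob in rad; 0 at the start; grows clockwise seen from above, and each rad moves the jaw alone 6 mm towards the fence; friction about 0.15 Nm, plus 0.006 Nm for each N of clamping force (a hand resting on it after a turn may feel the friction from either side, the clamping part always against the turn); stays where it is left; stops at -0.4 and 4.5
- jaw: aluminium jaw carried ahead of the head, 12 x 84 x 26 mm, with a rubber facing 6 mm thick on the side of the fence that yields about 0.1 mm for each N; origin on the deck under the jaw's middle, 63 mm from the knobs' axis along x while the inner knob is at 0; x as the bed's
- jaw_face (a point): middle of the front of the jaw's rubber facing, 11 mm above the deck, unloaded 12 mm ahead of the jaw's origin; x as the bed's
- block: loose mounted lino block, 60 mm along x, 75 mm along y, 21 mm high, lying on the deck up to 2.5 mm short of the fence and up to 0.035 rad askew; x within that skew as the bed's; origin at the centre of its underside; the face that the jaw meets is 30 mm from the origin towards -x
- fence: aluminium bar across the deck, 14 x 100 x 24 mm with two screw heads, fixed, at a different place along the bed each time; origin on the deck in the middle of its face that looks to the block; x as the bed's
- cutter: bystander: lino gouge with a wooden pear handle, 96 x 30 x 27 mm
- baren: bystander: wooden rubbing disc, 108 mm across
- tube: bystander: ink tube, 43 x 146 x 30 mm
- peg: bystander: wooden clothes peg, 15 x 72 x 12 mm
- pencil: bystander: pencil, 160 mm long

How it is judged:
By the outcome, as a careful person would: the job done as asked, in the order asked, and still so for the second after the job is handed in, with the robot touching nothing.
It also fails if it takes over 72 s, if anything falls off the work surface, if the arm or the gripper's body presses on something with over 40 N, if the wrist force passes 120 N, or if a joint passes its speed limit or range.

## Working session

There is one attempt and no reset: what is moved stays moved. The work goes in short steps, Python scripts to look and compute and a tool call to move; the robot and the scene stay as the last step left them, time stands still between calls to the robot, and variables do not carry over. Pictures are saved under pics/ and viewed, at most 10 in all, crops included, and the job is handed in when it is done.

Besides the shell and the picture viewer there is one more tool, called after "Call:" as name([rows], argument=value, ...), one row to a line, values as JSON. move_arm: Moves the arm, as the interface text tells. Scaled input: -1 to 1 covers 80 cm each way for a shift and 120 degrees each way for a turn. Its arguments: {"type":"object","properties":{"deltas":{"type":"array","items":{"type":"array","items":{"type":"array","items":{"type":"number","minimum":-1,"maximum":1}}}},"squeeze":{"type":"number"}},"required":["deltas"]}

```bash
mkdir -p pics; ls; python3 - <<'E'
from rig import manip
import cv2,numpy as np
s=manip.get_state()
print(s['clock'],s['position'],s['ee_rot'],s['width'])
for n in("scene","top"):
    im=manip.get_image(n); cv2.imwrite(f"pics/{n}1.png",im[:,:,::-1])
    c=manip.camera_params(n); print(n,{k:np.round(v,4).tolist() for k,v in c.items()})
print(manip.camera_params("wrist"))
E
```

```text
pics
0.0 [0.23672092 0.52346434 0.23844294] [-2.95802975e-04  2.10816274e-01  9.77525290e-01 -8.48020826e-04] 0.08562449567197648
scene {'fx': 558.8464, 'fy': 558.8464, 'cx': 319.0323, 'cy': 241.0761, 'R': [[0.8026, -0.5965, 0.0018], [-0.4385, -0.592, -0.6762], [0.4044, 0.5419, -0.7368]], 't': [-0.5454, 0.2029, 0.7798]}
top {'fx': 542.4292, 'fy': 542.4292, 'cx': 313.1672, 'cy': 236.6587, 'R': [[0.0121, -0.9999, 0.0036], [-0.9841, -0.0126, -0.1773], [0.1774, -0.0014, -0.9841]], 't': [-0.1577, 0.5762, 1.0045]}
{'fx': 348.2777288460574, 'fy': 348.2777288460574, 'cx': 319.57622943434376, 'cy': 239.22999154532826, 'tool_from_camera': array([[ 1.45365255e-03, -9.51484392e-01, -3.07693578e-01,
         7.94166711e-02],
       [ 9.99998760e-01,  1.19698324e-03,  1.02290039e-03,
         1.16040538e-04],
       [-6.04969697e-04, -3.07694684e-01,  9.51484953e-01,
        -1.34987464e-01],
       [ 0.00000000e+00,  0.00000000e+00,  0.00000000e+00,
         1.00000000e+00]])}
```

View pics/top1.png

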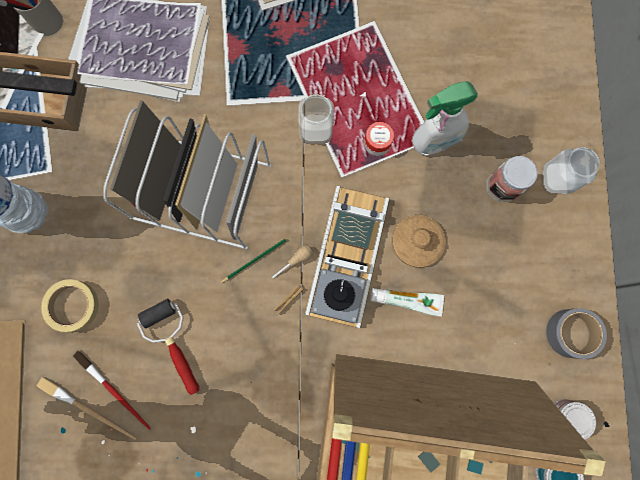

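View pics/scene1.png

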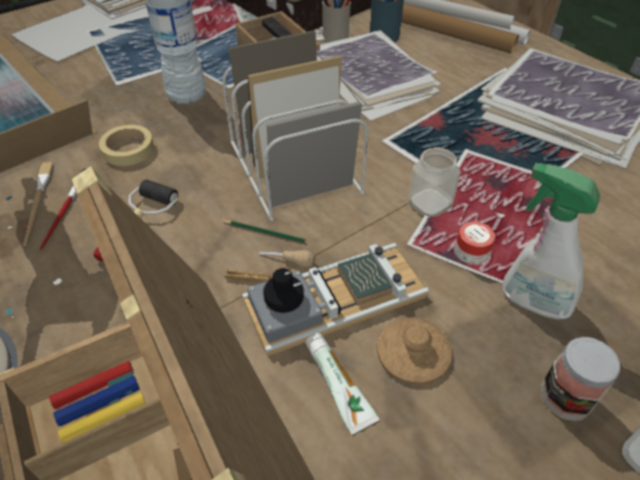

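The top view shows the bed with its knob end at the bottom (knobs about (341,292)). The jaw is at about (347,264), the block at about (355,230) and the fence at about (360,208). A tall cabinet stands nearer the robot, about (335–560, 355–440).

```bash
cat > h.py <<'E'
from rig import manip
import cv2,numpy as np
from scipy.spatial.transform import Rotation as Ro
def ray(name,uv,z,state=None):
    c=manip.camera_params(name)
    d=np.array([(uv[0]-c['cx'])/c['fx'],(uv[1]-c['cy'])/c['fy'],1.])
    if name=='wrist':
        T=c['tool_from_camera']; q=np.array(state['ee_rot']); R=Ro.from_quat(q[[1,2,3,0]]).as_matrix()
        o=R@T[:3,3]+state['position']; d=R@T[:3,:3]@d
    else:
        R=c['R']; o=-R.T@c['t']; d=R.T@d
    return o+d*(z-o[2])/d[2]
E
python3 - <<'E'
from h import *
for n,uv,z in [("corner far-left",(339,187),.014),("far-right",(390,197),.014),("near-right",(359,326),.014),("near-left",(307,315),.014),("knob",(341,288),.102),("knob69",(340,293),.069),
 ("cab tl",(336,355),.0),("cab tr",(536,380),.0)]:
    print(n,ray("top",uv,z).round(4))
for uv in [(284,290),(288,272)]: print(ray("scene",uv,.069 if uv[0]==284 else .102).round(4))
im=manip.get_image("top")[170:345,285:465]
cv2.imwrite("pics/topc.png",cv2.resize(im,None,fx=3.4,fy=3.4,interpolation=cv2.INTER_CUBIC)[:,:,::-1])
E
```

```text
corner far-left [ 0.6892 -0.2023  0.014 ]
far-right [ 0.6694 -0.3067  0.014 ]
near-right [ 0.4081 -0.2425  0.014 ]
near-left [ 0.4283 -0.1403  0.014 ]
knob [ 0.4747 -0.2023  0.102 ]
knob69 [ 0.4681 -0.2022  0.069 ]
cab tl [ 0.3515 -0.1983  0.    ]
cab tr [ 0.3084 -0.5894  0.    ]
[ 0.4666 -0.2012  0.069 ]
[ 0.476  -0.2001  0.102 ]
```

View pics/topc.png

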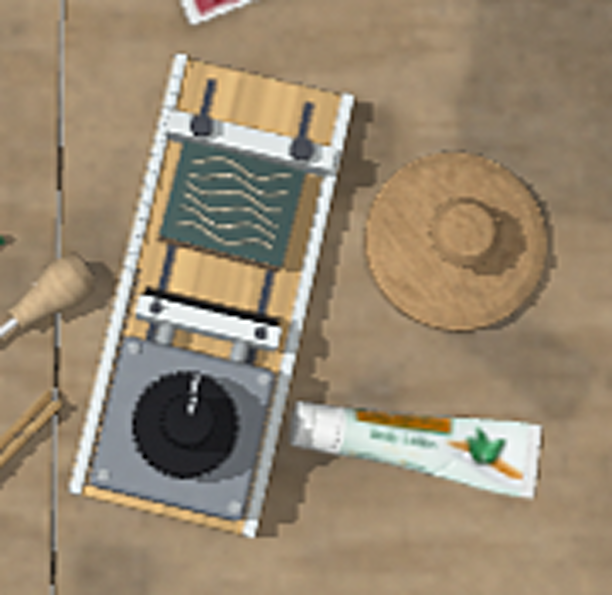

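```bash
python3 - <<'E'
from h import *
def tri(ut,us):
    A=[];b=[]
    for n,uv in(("top",ut),("scene",us)):
        c=manip.camera_params(n);R=c['R'];o=-R.T@c['t']
        d=R.T@np.array([(uv[0]-c['cx'])/c['fx'],(uv[1]-c['cy'])/c['fy'],1.]);d/=np.linalg.norm(d)
        P=np.eye(3)-np.outer(d,d);A.append(P);b.append(P@o)
    p=np.linalg.solve(sum(A),sum(b));return p.round(3),[np.linalg.norm(A[i]@p-b[i]).round(3) for i in(0,1)]
print("cab corner",tri((342,428),(85,180)))
print("rack top right front",tri((263,142),(350,80)),tri((232,125),(310,55)))
print("rack plate",tri((257,140),(357,98)))
print("jar",tri((316,98),(437,152)))
for z in (0,.1,.2): print(ray("top",(245,245),z).round(3),ray("top",(105,190),z).round(3), ray("top",(205,118),z).round(3))
# fine crop points
for n,uv,z in[("jaw rubber L",(148,290),.04),("jaw rubber R",(281,320),.04),("blk near L",(163,238),.035),("blk near R",(277,266),.035),("blk far L",(180,138),.035),("blk far R",(303,168),.035),("fence face L",(170,136),.038),("fence face R",(330,172),.038),("knob",(187,425),.069),("inner",(186,420),.102)]:
    print(n,ray("top",(285+uv[0]/3.4,170+uv[1]/3.4),z).round(4))
E
```

```text
cab corner (array([ 0.273, -0.189,  0.372]), [np.float64(0.002), np.float64(0.002)])
rack top right front (array([ 0.69 , -0.067,  0.265]), [np.float64(0.003), np.float64(0.003)]) (array([ 0.684, -0.012,  0.291]), [np.float64(0.026), np.float64(0.026)])
rack plate (array([ 0.714, -0.053,  0.217]), [np.float64(0.0), np.float64(0.0)])
jar (array([ 0.827, -0.148,  0.12 ]), [np.float64(0.008), np.float64(0.008)])
[ 0.568 -0.012  0.   ] [0.68  0.282 0.   ] [0.841 0.083 0.   ]
[ 0.552 -0.024  0.1  ] [0.654 0.243 0.1  ] [0.8   0.061 0.1  ]
[ 0.536 -0.037  0.2  ] [0.627 0.203 0.2  ] [0.758 0.04  0.2  ]
jaw rubber L [ 0.5436 -0.181   0.04  ]
jaw rubber R [ 0.5272 -0.2575  0.04  ]
blk near L [ 0.575  -0.1897  0.035 ]
blk near R [ 0.5593 -0.2559  0.035 ]
blk far L [ 0.6347 -0.1993  0.035 ]
blk far R [ 0.6176 -0.2714  0.035 ]
fence face L [ 0.6351 -0.1933  0.038 ]
fence face R [ 0.6148 -0.2868  0.038 ]
knob [ 0.4643 -0.2022  0.069 ]
inner [ 0.4646 -0.2     0.102 ]
```

Call:
move_arm([
  [[0, 0, -0.06, 0, -1], [0, 0, -0.12, 0, -1], [-0.638, -0.704, -0.12, 0.72, -1], [-0.638, -0.704, -0.12, 0.72, -1], [-0.638, -0.704, -0.12, 0.72, -1], [-0.638, -0.704, -0.12, 0.72, -1], [-0.638, -0.704, -0.12, 0.72, -1], [-0.638, -0.704, -0.12, 0.72, -1], [-0.638, -0.704, -0.12, 0.72, -1], [-0.638, -0.704, -0.12, 0.72, -1], [-0.638, -0.704, -0.12, 0.72, -1], [-0.638, -0.704, -0.12, 0.72, -1]],
])

```text
clock: 1.35
position: [0.3901, 0.0461, 0.3354]
ee_rot: [0.0, 0.822, 0.569, 0.0]
contact_force: [0.9, 1.0, 0.1]
width: 0.0852
gripper_force: 0.0
```

Call:
move_arm([
  [[-0.252, 0.201, 0.044, 0, -1], [-0.252, 0.201, 0.044, 0, -1], [-0.252, 0.201, 0.044, 0, -1], [-0.252, 0.201, 0.044, 0, -1], [-0.252, 0.201, 0.044, 0, -1], [-0.252, 0.201, 0.044, 0, -1], [-0.252, 0.201, 0.044, 0, -1], [-0.252, 0.201, 0.044, 0, -1]],
])

```text
clock: 2.15
position: [0.4707, -0.1958, 0.2999]
ee_rot: [-0.001, 0.821, 0.572, 0.0]
contact_force: [-0.3, 0.2, 0.7]
width: 0.0854
gripper_force: 0.0
```

```bash
python3 - <<'E'
from h import *
s=manip.get_state();print(s['clock'],s['position'],s['ee_rot'],s['qpos'],s['contact_force'])
im=manip.get_image("wrist");cv2.imwrite("pics/w1.png",im[:,:,::-1])
np.save("w1.npy",{'position':s['position'],'ee_rot':s['ee_rot']},allow_pickle=True)
E
```

```text
2.15 [ 0.47067977 -0.19584329  0.29990563] [-9.12807521e-04  8.20541489e-01  5.71586236e-01  8.74421314e-05] [-5.31503045e-01  1.48026339e-01  1.52536310e+00  9.26085904e-04
  1.46978899e+00 -1.77676842e-01] [-0.28862044  0.24277705  0.67615208]
```

View pics/w1.png

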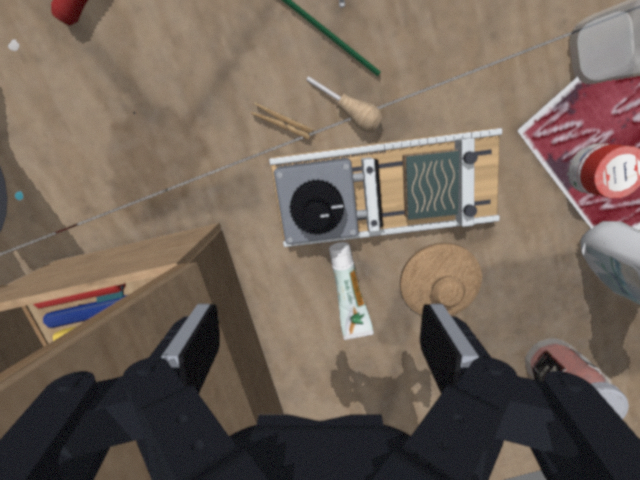

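The wrist view shows outer knob at about (318,207), inner knob top at about (318,212), jaw at about x=372 and its dark facing at about 380. Block spans x 405–460 and the fence is at about 467.

```bash
python3 - <<'E'
import cv2
im=cv2.imread("pics/w1.png")[125:250,265:505]
cv2.imwrite("pics/w1c.png",cv2.resize(im,None,fx=3.3,fy=3.3,interpolation=cv2.INTER_CUBIC))
E
```

```text
(no output)
```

View pics/w1c.png

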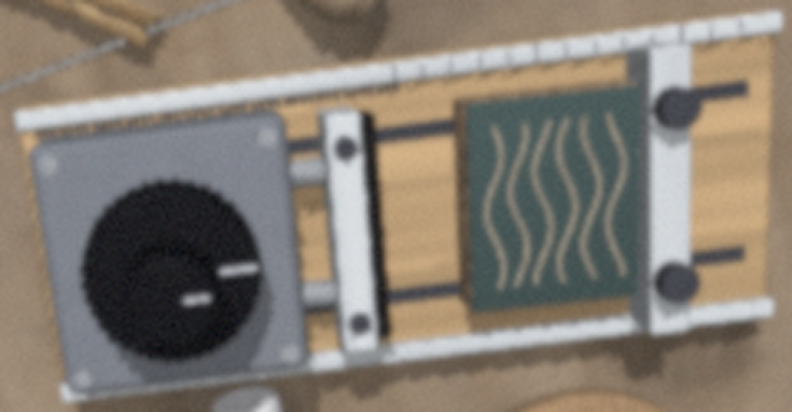

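```bash
python3 - <<'E'
from h import *
s=np.load("w1.npy",allow_pickle=True).item()
w=lambda u,v,z: ray("wrist",(265+u/3.3,125+v/3.3),z,s)
P={}
for n,u,v,z in[("outer",172,271,.069),("inner",174,290,.102),("railNL",17,120,.018),("railFL",781,20,.018),("railFR",771,308,.018),("railNR",65,392,.018),
("jawT",372,113,.04),("jawB",388,335,.04),("bT",470,102,.035),("bB",480,310,.035),("bFT",635,87,.035),("fT",649,60,.038),("fB",652,330,.038)]:
    P[n]=w(u,v,z);
a=(P['railFL']-P['railNL']+P['railFR']-P['railNR']);th=np.arctan2(a[1],a[0]);print("bed ang",th)
c=(P['railFL']+P['railNL']+P['railFR']+P['railNR'])/4
R=np.array([[np.cos(th),np.sin(th)],[-np.sin(th),np.cos(th)]])
for n,p in P.items(): print(n,p.round(4),"bed",(R@(p-c)[:2]).round(4))
E
```

```text
bed ang -0.2266482333825081
outer [ 0.4667 -0.1971  0.069 ] bed [-0.0848  0.0014]
inner [ 0.468  -0.1959  0.102 ] bed [-0.0837  0.0029]
railNL [ 0.4297 -0.1372  0.018 ] bed [-0.1343  0.0515]
railFL [ 0.6911 -0.1972  0.018 ] bed [0.134  0.0518]
railFR [ 0.6675 -0.298   0.018 ] bed [ 0.1336 -0.0518]
railNR [ 0.4075 -0.2378  0.018 ] bed [-0.1333 -0.0515]
jawT [ 0.5461 -0.1755  0.04  ] bed [-0.0122  0.0404]
jawB [ 0.5285 -0.2515  0.04  ] bed [-0.0124 -0.0377]
bT [ 0.579  -0.1841  0.035 ] bed [0.0218 0.0393]
bB [ 0.5625 -0.2556  0.035 ] bed [ 0.0218 -0.034 ]
bFT [ 0.6327 -0.1986  0.035 ] bed [0.0774 0.0373]
fT [ 0.6381 -0.1911  0.038 ] bed [0.0809 0.0458]
fB [ 0.6178 -0.283   0.038 ] bed [ 0.0818 -0.0482]
```

Call:
move_arm([
  [[-0.005, -0.0044, 0.06, -0.07, -1], [-0.005, -0.0044, 0.12, -0.119, -1], [-0.005, -0.0044, 0.18, -0.119, -1], [-0.005, -0.0044, 0.24, -0.119, -1], [-0.005, -0.0044, 0.27, -0.119, -1], [-0.005, -0.0044, 0.29, -0.119, -1], [-0.005, -0.0044, 0.31, -0.119, -1], [-0.005, -0.0044, 0.31, -0.119, -1], [-0.005, -0.0044, 0.31, -0.119, -1]],
], squeeze=20)

```text
clock: 3.1
position: [0.4667, -0.1983, 0.0529]
ee_rot: [0.0, 0.743, 0.67, 0.0]
contact_force: [-0.4, 0.1, -0.6]
width: 0.0854
gripper_force: 0.0
```

Call:
move_arm([
  [[0, 0, 0, 0, 0.3], [0, 0, 0, 0, 0.4], [0, 0, 0, 0, 0.6], [0, 0, 0, 0, 0.6], [0, 0, 0, 0, 0.6], [0, 0, 0, 0, 0.6], [0, 0, 0, 0, 0.6], [0, 0, 0, 0, 0.6]],
], squeeze=20)

```text
clock: 3.9
position: [0.4656, -0.1992, 0.0534]
ee_rot: [-0.0, 0.743, 0.669, -0.0]
contact_force: [-2.9, 1.2, 6.9]
width: 0.0573
gripper_force: 20.7
```

```bash
python3 - <<'E'
from h import *
s=manip.get_state();print({k:np.round(v,4).tolist() for k,v in s.items()})
im=manip.get_image("wrist");cv2.imwrite("pics/w2.png",im[:,:,::-1])
E
```

```text
{'clock': 3.9, 'qpos': [-0.5413, 0.3548, 1.9158, -0.0006, 0.8719, -0.4366], 'qd': [0.0012, -0.001, -0.0007, 0.0002, 0.0018, -0.0008], 'effort': [0.1575, -36.0979, -17.8293, 0.271, -1.2072, 0.049], 'position': [0.4656, -0.1992, 0.0534], 'ee_rot': [-0.0003, 0.743, 0.6693, -0.0003], 'contact_force': [-2.906, 1.179, 6.869], 'moment': [0.0814, 0.5524, 0.0518], 'gripper_force': 20.6781, 'width': 0.0573}
```

View pics/w2.png

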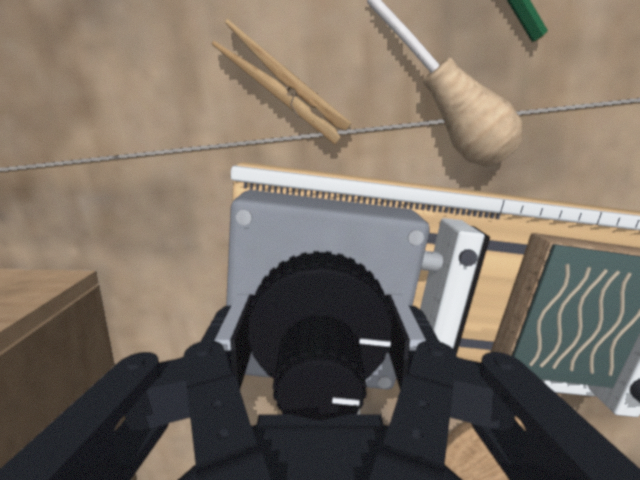

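Call:
move_arm([
  [[0, 0, -0.0015, 0, 0.6], [-0.0004, 0.0028, -0.0015, 0.067, 0.6], [-0.0007, 0.0056, -0.0015, 0.134, 0.6], [-0.0011, 0.0083, -0.0015, 0.2, 0.6], [-0.0014, 0.0111, -0.0015, 0.267, 0.6]],
], squeeze=50)

```text
clock: 4.45
position: [0.4742, -0.2011, 0.0537]
ee_rot: [-0.001, 0.9, 0.436, -0.001]
contact_force: [-3.6, 0.9, 2.5]
width: 0.0562
gripper_force: 55.2
```

```bash
python3 - <<'E'
from h import *
s=manip.get_state();print({k:np.round(v,4).tolist() for k,v in s.items()})
E
```

```text
{'clock': 4.45, 'qpos': [-0.5358, 0.3652, 1.8961, -0.001, 0.8821, 0.1327], 'qd': [0.0136, 0.0271, -0.046, -0.0014, 0.0209, 1.4037], 'effort': [-0.3452, -39.0521, -18.7282, 0.5047, -1.0046, -0.7068], 'position': [0.4742, -0.2011, 0.0537], 'ee_rot': [-0.0005, 0.8998, 0.4363, -0.0008], 'contact_force': [-3.6074, 0.8848, 2.5321], 'moment': [0.1769, 0.4333, 0.497], 'gripper_force': 55.1572, 'width': 0.0562}
```

Call:
move_arm([
  [[0.0012, 0.0025, 0, 0.067, 0.6], [0.0024, 0.0051, 0, 0.134, 0.6], [0.0035, 0.0076, 0, 0.2, 0.6], [0.0047, 0.0102, 0, 0.267, 0.6], [0.0059, 0.0127, 0, 0.334, 0.6], [0.0071, 0.0152, 0, 0.401, 0.6], [0.0071, 0.0152, 0, 0.401, 0.6], [0.0071, 0.0152, 0, 0.401, 0.6]],
], squeeze=50)

```text
clock: 5.25
position: [0.4873, -0.204, 0.0537]
ee_rot: [-0.001, 0.999, 0.034, -0.001]
contact_force: [-4.3, 0.7, 5.6]
width: 0.0566
gripper_force: 55.4
```

```bash
python3 - <<'E'
from h import *
s=manip.get_state();print({k:np.round(v,4).tolist() for k,v in s.items()})
im=manip.get_image("wrist");cv2.imwrite("pics/w3.png",im[:,:,::-1])
np.save("w3.npy",{'position':s['position'],'ee_rot':s['ee_rot']},allow_pickle=True)
E
```

```text
{'clock': 5.25, 'qpos': [-0.5284, 0.3811, 1.8676, 0.0004, 0.8948, 0.9741], 'qd': [-0.0001, -0.0001, 0.0038, 0.0025, -0.0008, -0.0015], 'effort': [0.9852, -38.5283, -19.3567, 0.0049, -1.6115, -0.5583], 'position': [0.4873, -0.204, 0.0537], 'ee_rot': [-0.0006, 0.9994, 0.034, -0.0007], 'contact_force': [-4.2749, 0.7368, 5.6261], 'moment': [0.1506, 0.7523, -0.5559], 'gripper_force': 55.4381, 'width': 0.0566}
```

View pics/w3.png

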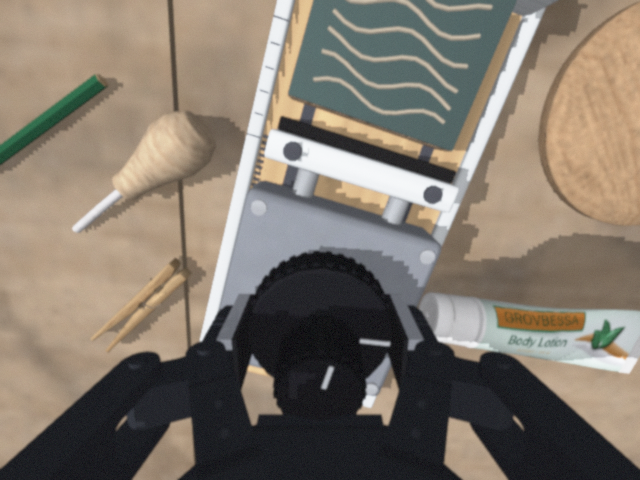

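Jaw facing front edge runs about (284,119)–(456,172), and the block's near edge about (289,98)–(455,150).

```bash
python3 - <<'E'
from h import *
s=np.load("w3.npy",allow_pickle=True).item()
im=cv2.imread("pics/w3.png")[60:220,250:480]
cv2.imwrite("pics/w3c.png",cv2.resize(im,None,fx=3.4,fy=3.4,interpolation=cv2.INTER_CUBIC))
th=-.2266;R=np.array([[np.cos(th),np.sin(th)],[-np.sin(th),np.cos(th)]])
k=np.array(s['position'])[:2]
for n,uv,z in[("jl",(284,119),.04),("jr",(456,172),.04),("bl",(289,98),.035),("br",(455,150),.035)]:
    p=ray("wrist",uv,z,s); print(n,p.round(4),(R@(p[:2]-k)).round(4))
E
```

```text
jl [ 0.5674 -0.1836  0.04  ] [0.0735 0.0378]
jr [ 0.5513 -0.2568  0.04  ] [ 0.0742 -0.0371]
bl [ 0.5757 -0.1849  0.035 ] [0.0819 0.0385]
br [ 0.56   -0.2566  0.035 ] [ 0.0827 -0.0349]
```

View pics/w3c.png

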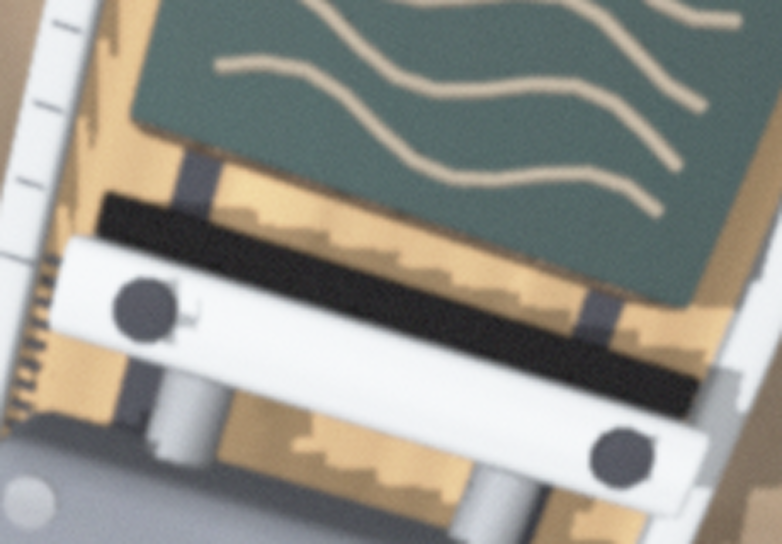

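Call:
move_arm([
  [[0.002, 0.0006, 0, 0.05, 0.6], [0.004, 0.0012, 0, 0.1, 0.6], [0.004, 0.0012, 0, 0.1, 0.6], [0.004, 0.0012, 0, 0.1, 0.6], [0.004, 0.0012, 0, 0.1, 0.6]],
], squeeze=50)

```text
clock: 5.8
position: [0.4905, -0.2047, 0.0537]
ee_rot: [-0.001, 0.998, -0.071, -0.001]
contact_force: [-4.4, 1.7, 5.9]
width: 0.0563
gripper_force: 55.5
```

```bash
python3 - <<'E'
from h import *
s=manip.get_state();print({k:np.round(v,4).tolist() for k,v in s.items()})
im=manip.get_image("wrist");cv2.imwrite("pics/w4.png",im[:,:,::-1])
a=cv2.imread("pics/w4.png")[60:220,250:480]
cv2.imwrite("pics/w4c.png",cv2.resize(a,None,fx=3.4,fy=3.4,interpolation=cv2.INTER_CUBIC))
np.save("w4.npy",{'position':s['position'],'ee_rot':s['ee_rot']},allow_pickle=True)
E
```

```text
{'clock': 5.8, 'qpos': [-0.5265, 0.385, 1.8605, 0.0006, 0.8979, 1.1853], 'qd': [-0.0013, -0.0011, -0.0001, 0.0, 0.0003, -0.0032], 'effort': [0.7685, -38.8978, -19.4079, -0.0513, -1.6064, -0.5486], 'position': [0.4905, -0.2047, 0.0537], 'ee_rot': [-0.0006, 0.9975, -0.0707, -0.0007], 'contact_force': [-4.3765, 1.7082, 5.923], 'moment': [0.1888, 0.7297, -0.5094], 'gripper_force': 55.5484, 'width': 0.0563}
```

View pics/w4c.png

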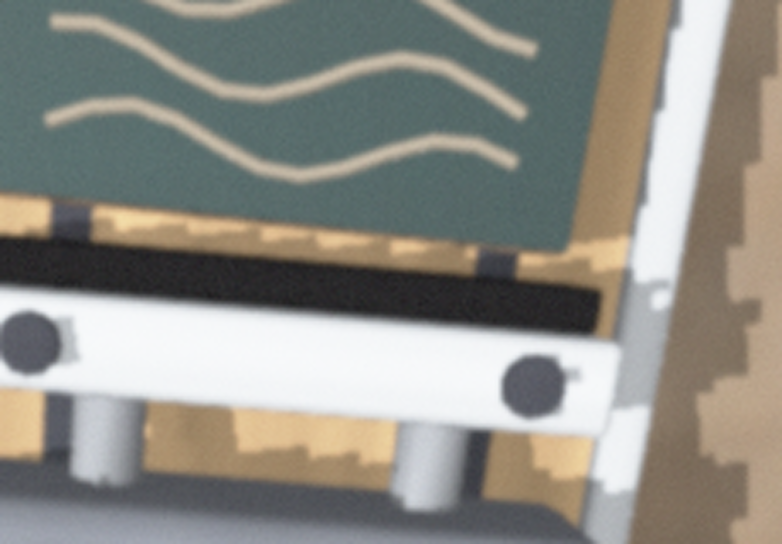

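```bash
python3 - <<'E'
from h import *
s=np.load("w4.npy",allow_pickle=True).item()
th=-.2266;R=np.array([[np.cos(th),np.sin(th)],[-np.sin(th),np.cos(th)]])
k=np.array(s['position'])[:2]
for n,uv,z in[("jl",(0,238),.04),("jr",(600,290),.04),("bl",(0,194),.035),("br",(567,250),.035),("rubber back l",(0,287),.04),("back r",(600,333),.04)]:
    p=ray("wrist",(250+uv[0]/3.4,60+uv[1]/3.4),z,s); print(n,p.round(4),(R@(p[:2]-k)).round(4))
E
```

```text
jl [ 0.5708 -0.1871  0.04  ] [0.0742 0.0351]
jr [ 0.5547 -0.2579  0.04  ] [ 0.0745 -0.0375]
bl [ 0.5759 -0.1872  0.035 ] [0.0792 0.0362]
br [ 0.5596 -0.2555  0.035 ] [ 0.0788 -0.034 ]
rubber back l [ 0.5652 -0.1859  0.04  ] [0.0686 0.035 ]
back r [ 0.5496 -0.2577  0.04  ] [ 0.0695 -0.0384]
```

Call:
move_arm([
  [[0, 0, 0, 0, -1], [0, 0, 0, 0, -1], [0, 0, 0, 0, -1], [0, 0, 0, 0, -1], [0, 0, -0.034, 0, -1], [0, 0, -0.034, -0.1, -1], [0, 0, -0.034, -0.2, -1], [0, 0, -0.034, -0.3, -1], [0, 0, -0.034, -0.4, -1], [0, 0, -0.034, -0.5, -1], [0, 0, -0.034, -0.573, -1], [0, 0, -0.034, -0.573, -1]],
], squeeze=25)

```text
clock: 7.05
position: [0.4918, -0.2053, 0.0805]
ee_rot: [0.0, 0.897, 0.441, 0.0]
contact_force: [0.3, 0.4, 0.5]
width: 0.0853
gripper_force: 0.0
```

Call:
move_arm([
  [[0, 0, 0, -0.04, -1], [0, 0, 0, -0.04, -1], [0, 0, 0, -0.04, -1]],
], squeeze=25)

```text
clock: 7.35
position: [0.4917, -0.2052, 0.0805]
ee_rot: [0.0, 0.88, 0.475, 0.0]
contact_force: [-0.2, 0.0, -0.3]
width: 0.0855
gripper_force: 0.0
```

```bash
python3 - <<'E'
from h import *
s=manip.get_state();print({k:np.round(v,4).tolist() for k,v in s.items()})
E
```

```text
{'clock': 7.35, 'qpos': [-0.5261, 0.3528, 1.8279, 0.0001, 0.9606, 0.0548], 'qd': [-0.0014, -0.0017, 0.0015, -0.001, 0.0019, -0.0035], 'effort': [0.0, -40.7762, -19.1474, 0.0004, -0.0036, -0.0218], 'position': [0.4917, -0.2052, 0.0805], 'ee_rot': [0.0001, 0.88, 0.4749, 0.0001], 'contact_force': [-0.2356, 0.0141, -0.3216], 'moment': [0.0324, -0.0233, 0.0183], 'gripper_force': 0.0, 'width': 0.0855}
```

Call:
move_arm([
  [[0, -0.0016, 0, 0, -1], [0, -0.0016, 0, 0, 0], [0, -0.0016, 0, 0, 0.2], [0, -0.0016, 0, 0, 0.3], [0, -0.0016, 0, 0, 0.4], [0, -0.0016, 0, 0, 0.8], [0, -0.0016, 0, 0, 0.8], [0, -0.0016, 0, 0, 0.8], [0, -0.0016, 0, 0, 0.8], [0, -0.0016, 0, 0, 0.8]],
], squeeze=25)

```text
clock: 8.35
position: [0.4907, -0.2046, 0.0806]
ee_rot: [0.0, 0.88, 0.476, 0.0]
contact_force: [0.7, 0.5, 1.9]
width: 0.0276
gripper_force: 25.5
```

```bash
python3 - <<'E'
from h import *
s=manip.get_state();print({k:np.round(v,4).tolist() for k,v in s.items()})
E
```

```text
{'clock': 8.35, 'qpos': [-0.526, 0.351, 1.8305, 0.0001, 0.9594, 0.0534], 'qd': [0.0001, 0.0012, -0.0001, 0.0002, -0.0005, -0.0005], 'effort': [0.1164, -39.7577, -18.1874, 0.0215, 0.2229, -0.0135], 'position': [0.4907, -0.2046, 0.0806], 'ee_rot': [0.0003, 0.8797, 0.4756, 0.0002], 'contact_force': [0.7411, 0.532, 1.9321], 'moment': [-0.0545, -0.1111, 0.0113], 'gripper_force': 25.4501, 'width': 0.0276}
```

Call:
move_arm([
  [[0, 0, 0, 0, 0.8], [0, 0, 0, 0.03, 0.8], [0, 0, 0, 0.06, 0.8], [0, 0, 0, 0.09, 0.8], [0, 0, 0, 0.12, 0.8], [0, 0, 0, 0.15, 0.8], [0, 0, 0, 0.18, 0.8]],
], squeeze=45)

```text
clock: 9.05
position: [0.4907, -0.2046, 0.0807]
ee_rot: [0.0, 0.953, 0.301, 0.0]
contact_force: [1.1, -0.1, 1.6]
width: 0.0271
gripper_force: 44.2
```

```bash
cat > st.py <<'E'
from h import *
s=manip.get_state();q=s['ee_rot'];x=2*np.arctan2(q[2],q[1])
print(round(s['clock'],2),"ang",round(x,4),"pos",s['position'].round(4),"F",np.round(s['contact_force'],1),"M",np.round(s['moment'],3),"eff6",round(s['effort'][5],3),"q6",round(s['qpos'][5],3),"qd6",round(s['qd'][5],2),s['width'].round(4) if hasattr(s['width'],'round') else s['width'])
E
python3 st.py
```

```text
9.05 ang 0.6123 pos [ 0.4907 -0.2046  0.0807] F [ 1.1 -0.1  1.6] M [-0.017 -0.093  0.146] eff6 -0.365 q6 0.433 qd6 0.62 0.027118838156137262
```

Call:
move_arm([
  [[0, 0, 0, 0.03, 0.8], [0, 0, 0, 0.06, 0.8], [0, 0, 0, 0.09, 0.8], [0, 0, 0, 0.12, 0.8], [0, 0, 0, 0.15, 0.8], [0, 0, 0, 0.18, 0.8]],
])

```text
clock: 9.65
position: [0.4907, -0.2046, 0.0807]
ee_rot: [0.0, 0.993, 0.117, 0.0]
contact_force: [0.6, 0.4, 2.8]
width: 0.0265
gripper_force: 44.2
```

```bash
python3 st.py
```

```text
9.65 ang 0.2354 pos [ 0.4907 -0.2046  0.0807] F [0.6 0.4 2.8] M [-0.013 -0.073  0.166] eff6 -0.362 q6 0.81 qd6 0.62 0.026490699189457914
```

Call:
move_arm([
  [[0, 0, 0, 0.012, 0.8], [0, 0, 0, 0.024, 0.8], [0, 0, 0, 0.036, 0.8]],
])

```text
clock: 9.95
position: [0.4907, -0.2047, 0.0807]
ee_rot: [0.0, 0.997, 0.08, 0.0]
contact_force: [-0.5, -0.7, 4.7]
width: 0.0268
gripper_force: 44.2
```

```bash
python3 st.py
```

```text
9.95 ang 0.1608 pos [ 0.4907 -0.2047  0.0807] F [-0.5 -0.7  4.7] M [-0.102 -0.108  0.2  ] eff6 -0.059 q6 0.884 qd6 0.25 0.026763344416921683
```

Call:
move_arm([
  [[0, 0, 0, 0.012, 0.8], [0, 0, 0, 0.024, 0.8], [0, 0, 0, 0.036, 0.8]],
])

```text
clock: 10.25
position: [0.4907, -0.2046, 0.0807]
ee_rot: [0.0, 0.999, 0.042, 0.0]
contact_force: [1.1, -0.8, 4.2]
width: 0.0268
gripper_force: 44.3
```

```bash
python3 st.py
```

```text
10.25 ang 0.0846 pos [ 0.4907 -0.2046  0.0807] F [ 1.1 -0.8  4.2] M [-0.056 -0.096  0.145] eff6 -0.054 q6 0.96 qd6 0.25 0.0268453171048651
```

Call:
move_arm([
  [[0, 0, 0, 0.012, 0.8], [0, 0, 0, 0.024, 0.8]],
])

```text
clock: 10.45
position: [0.4907, -0.2046, 0.0807]
ee_rot: [0.0, 1.0, 0.017, 0.0]
contact_force: [1.2, -0.8, 5.3]
width: 0.0266
gripper_force: 44.4
```

```bash
python3 st.py
```

```text
10.45 ang 0.0342 pos [ 0.4907 -0.2046  0.0807] F [ 1.2 -0.8  5.3] M [-0.107 -0.125  0.179] eff6 -0.053 q6 1.01 qd6 0.25 0.026623346016846763
```

Call:
move_arm([
  [[0, 0, 0, 0.012, 0.8], [0, 0, 0, 0.024, 0.8]],
])

```text
clock: 10.65
position: [0.4907, -0.2046, 0.0807]
ee_rot: [0.0, 1.0, -0.008, 0.0]
contact_force: [1.0, -0.9, 6.1]
width: 0.0269
gripper_force: 44.5
```

```bash
python3 st.py; python3 - <<'E'
from h import *
s=manip.get_state()
np.save("w5.npy",{'position':s['position'],'ee_rot':s['ee_rot']},allow_pickle=True)
im=manip.get_image("wrist");cv2.imwrite("pics/w5.png",im[:,:,::-1])
a=cv2.imread("pics/w5.png")[0:220,240:480]
cv2.imwrite("pics/w5c.png",cv2.resize(a,None,fx=2.7,fy=2.7,interpolation=cv2.INTER_CUBIC))
E
```

```text
10.65 ang -0.016 pos [ 0.4907 -0.2046  0.0807] F [ 1.  -0.9  6.1] M [-0.135 -0.192  0.229] eff6 -0.036 q6 1.061 qd6 0.25 0.026875446104074406
```

View pics/w5c.png

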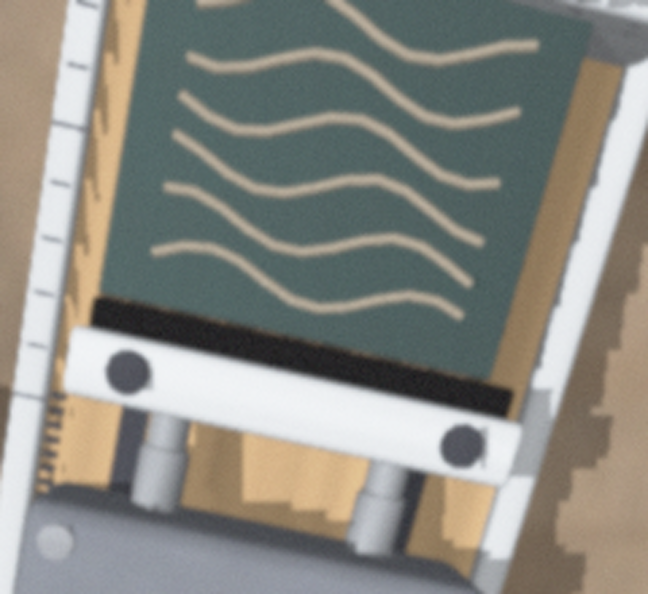

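The jaw facing, about (95,300)–(510,390), now meets the block's near face along its whole length. I'll go on in small steps and watch the turning moment.

Call:
move_arm([
  [[0, 0, 0, 0.008, 0.8]],
])

```text
clock: 10.8
position: [0.4907, -0.2046, 0.0807]
ee_rot: [0.0, 1.0, -0.016, 0.0]
contact_force: [0.5, -1.7, 4.7]
width: 0.0267
gripper_force: 44.5
```

```bash
python3 st.py
```

```text
10.8 ang -0.0322 pos [ 0.4907 -0.2046  0.0807] F [ 0.5 -1.7  4.7] M [-0.135 -0.117  0.107] eff6 0.001 q6 1.077 qd6 0.17 0.026741405866430357
```

Call:
move_arm([
  [[0, 0, 0, 0.008, 0.8]],
])

```text
clock: 10.9
position: [0.4907, -0.2046, 0.0807]
ee_rot: [0.0, 1.0, -0.025, 0.0]
contact_force: [-0.0, -1.1, 4.6]
width: 0.0264
gripper_force: 44.5
```

```bash
python3 st.py
```

```text
10.9 ang -0.0491 pos [ 0.4907 -0.2046  0.0807] F [-0.  -1.1  4.6] M [-0.05  -0.158  0.189] eff6 0.044 q6 1.094 qd6 0.17 0.026403913048130487
```

Call:
move_arm([
  [[0, 0, 0, 0.008, 0.8]],
])

```text
clock: 11.0
position: [0.4907, -0.2047, 0.0807]
ee_rot: [0.0, 0.999, -0.033, 0.0]
contact_force: [1.5, 0.0, 5.5]
width: 0.0267
gripper_force: 44.5
```

```bash
python3 st.py
```

```text
11.0 ang -0.0658 pos [ 0.4907 -0.2047  0.0807] F [1.5 0.  5.5] M [-0.1   -0.12   0.265] eff6 0.052 q6 1.111 qd6 0.17 0.02672456131059972
```

Moment readings are noisy. The joint-6 effort plus 0.835·speed gives a cleaner torque: 0.153 Nm running free, and about 0.194 Nm now, or roughly 7 N of clamping force. Continuing.

```bash
cat >> st.py <<'E'
M=s['effort'][5]+.835*s['qd'][5];print("M",round(M,4),"F~",round((M-.153)/.006,1),"turned",round(.9912-x,4),"qd",round(s['qd'][5],4))
E
```

Call:
move_arm([
  [[0, 0, 0, 0.008, 0.8], [0, 0, 0, 0.016, 0.8]],
])

```text
clock: 11.2
position: [0.4907, -0.2047, 0.0807]
ee_rot: [0.0, 0.999, -0.05, 0.0]
contact_force: [0.9, 0.2, 5.3]
width: 0.0269
gripper_force: 44.5
```

```bash
python3 st.py
```

```text
11.2 ang -0.0993 pos [ 0.4907 -0.2047  0.0807] F [0.9 0.2 5.3] M [-0.109 -0.157  0.169] eff6 0.065 q6 1.144 qd6 0.16 0.026874205821579907
M 0.2023 F~ 8.2 turned 1.0905 qd 0.1638
```

Call:
move_arm([
  [[0, 0, 0, 0.008, 0.8]],
])

```text
clock: 11.3
position: [0.4907, -0.2047, 0.0807]
ee_rot: [0.0, 0.998, -0.058, 0.0]
contact_force: [0.7, -0.3, 4.5]
width: 0.0269
gripper_force: 44.5
```

```bash
python3 st.py
```

```text
11.3 ang -0.116 pos [ 0.4907 -0.2047  0.0807] F [ 0.7 -0.3  4.5] M [-0.118 -0.083  0.199] eff6 0.072 q6 1.161 qd6 0.17 0.02690070479036489
M 0.2104 F~ 9.6 turned 1.1072 qd 0.1657
```

Call:
move_arm([
  [[0, 0, 0, 0.008, 0.8], [0, 0, 0, 0.016, 0.8]],
])

```text
clock: 11.5
position: [0.4907, -0.2047, 0.0807]
ee_rot: [0.0, 0.997, -0.075, 0.0]
contact_force: [1.3, -0.1, 5.5]
width: 0.0268
gripper_force: 44.5
```

```bash
python3 st.py
```

```text
11.5 ang -0.1495 pos [ 0.4907 -0.2047  0.0807] F [ 1.3 -0.1  5.5] M [-0.097 -0.129  0.247] eff6 0.085 q6 1.194 qd6 0.16 0.026838576844587715
M 0.2221 F~ 11.5 turned 1.1407 qd 0.1638
```

Call:
move_arm([
  [[0, 0, 0, 0.005, 0.8], [0, 0, 0, 0.005, 0.8], [0, 0, 0, 0.005, 0.8], [0, 0, 0, 0.005, 0.8]],
])

```text
clock: 11.9
position: [0.4907, -0.2047, 0.0807]
ee_rot: [0.0, 0.997, -0.08, 0.0]
contact_force: [1.7, -1.5, 5.5]
width: 0.0268
gripper_force: 44.5
```

```bash
python3 st.py; python3 - <<'E'
from h import *
im=manip.get_image("wrist");cv2.imwrite("pics/w6.png",im[:,:,::-1])
im=manip.get_image("top");cv2.imwrite("pics/t6.png",im[:,:,::-1])
E
```

```text
11.9 ang -0.1596 pos [ 0.4907 -0.2047  0.0807] F [ 1.7 -1.5  5.5] M [-0.075 -0.124  0.13 ] eff6 0.129 q6 1.204 qd6 0.0 0.02684484231214516
M 0.1299 F~ -3.9 turned 1.1508 qd 0.0005
```

Call:
move_arm([
  [[0, 0, 0, 0, 0.4], [0, 0, 0, 0, -0.2], [0, 0, 0, 0, -1], [0, 0, 0, 0, -1], [0, 0, 0, 0, -1], [0, 0, 0, 0, -1], [0, 0, -0.03, 0, -1], [0, 0, -0.08, 0, -1], [0, 0, -0.13, 0, -1], [0, 0, -0.18, 0, -1], [0, 0, -0.22, 0, -1], [0, 0, -0.22, 0, -1]],
])

```text
clock: 13.2
position: [0.4928, -0.2058, 0.2616]
ee_rot: [0.002, 0.997, -0.079, 0.005]
contact_force: [0.4, 0.4, -0.1]
width: 0.0855
gripper_force: 0.0
```

```bash
python3 st.py; python3 - <<'E'
from h import *
# numeric check: bed area unchanged between in-hand (t6) and now, bystanders unchanged vs start
a=cv2.imread("pics/top1.png",0); b=cv2.cvtColor(manip.get_image("top"),cv2.COLOR_RGB2GRAY)
for n,(x0,y0,x1,y1) in dict(baren=(392,213,450,268),tube=(376,287,446,318),cutter=(270,245,312,280),peg=(273,283,304,314),pencil=(218,236,290,284),fence=(338,185,392,216)).items():
    print(n,cv2.absdiff(a,b)[y0:y1,x0:x1].mean().round(1))
E
```

```text
13.2 ang -0.1586 pos [ 0.4928 -0.2058  0.2616] F [ 0.4  0.4 -0.1] M [ 0.007  0.006 -0.015] eff6 -0.001 q6 1.203 qd6 -0.0 0.0855395567478052
M -0.0021 F~ -25.8 turned 1.1498 qd -0.0014
baren 43.6
tube 25.6
cutter 29.7
peg 5.5
pencil 7.6
fence 36.3
```

```bash
python3 -c "
from rig import manip
print(manip.sign_off())"
```

```text
the job is handed in; nothing more can be done
None
```

I handed the job in at about 13 s with the block clamped against the fence at an estimated 12 N. The outer knob stopped the jaw about 5 mm short of the block, the inner knob alone did the rest, and I saw no sign of touching anything else. I didn't confirm the final state by picture.

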